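# Load and click-lock a shaker platform clamp

## Robot

A 6-joint arm with a two-finger parallel gripper is mounted at the origin on a cart in front of the work surface, level with it; the furniture and walls round the work are solid. World frame = base frame: x ahead of the robot, y to its left, z up, the work surface at z = 0. Lengths are in m, angles in rad, forces in N, time in s.
With the tool pointing down it reaches from about 0.25 to 0.775 m from the base axis. Payload 4 kg.
Tool frame: the origin (TCP) lies between the finger pads; the fingertips stand 17 mm ahead of it and the grasp point (between the pads) lies 2 mm behind it; z points along the fingers, y is the line along which they close (so a half turn about z gives the same grasp; the last joint's range is limited). The gripper opens to 94 mm and grips with 3 to 60 N. Pads are 16 mm wide; open, the fingers measure 119 mm over their backs; the gripper's body (75 mm by 177 mm) begins 78 mm behind the grasp point.
Start: joints at [-1.207, 0.087, 1.371, -0, 1.684, -0.103], TCP at [0.248, -0.491, 0.223] pointing down, gripper open.
Joint ranges: [-3.1, 3.1], [-0.76, 2.03], [0.27, 2.55], [-1.08, 4.22], [0.17, 2.65], [-2.57, 2.57]. Speed limits (rad/s): [2.79, 2.79, 3.14, 3.14, 3.14, 3.14].

## Interface

Orientations are given as a unit quaternion [w, x, y, z].
In Python, from cell import telemetry, eyes, bot gives the robot as it stands.
- The arm moves only by the shell command python3 -m handwheel 'ROWS' [FORCE]. ROWS is JSON, a list that holds one entry, the list of rows, each a list of 7 numbers: the shift along the world's x, y, z in m, then the turn, a rotation vector about the world's x, y, z in rad, then the closure, from -1 (fully open) to 1 (shut). A call has 1 to 5 rows; each row is the pose to reach, as a shift and turn from the pose commanded when the call began; what a row does not reach only later rows make up. A row lasts 1/8 s, in which the tool goes at most 62.5 mm and 10.7 degrees, less where a joint would pass 70% of its speed; a pose out of reach is approached as far as the arm can. A call with a gripper value outside its range is refused whole. The fingers move at their own pace and stop on an object; FORCE is the grip in N (left out, the last holds). Time passes only in rows, so rows that repeat a pose let the fingers close. It gives the time, the measured TCP pose, the force, the opening and the grip force at its end, in the units of the state.
- telemetry.get_obs(): the state, without advancing time (a new reading comes with each control period).
- eyes.capture(name): name is "side" or "top"; returns the picture (400x640x3 uint8, red, green, blue); there is no depth.
- eyes.get_calibration(name): a dict with "vertical_fov" (degrees; the focal length in pixels is half the picture's height over the tangent of half this angle, whatever the lens; pixels are square), "cx", "cy" (the principal point, pixels), "R" (3x3) and "t" (3): a world point X has camera coordinates R X + t. Camera axes: x right, y down, z forward; pixel columns grow to the right and rows downward; lengths in m; the calibration is good to about 2 mm. A picture is of the moment at which its call begins. get_calibration takes no time and is no camera call.
- bot.sign_off(): hands the job in; it is judged then, once.
The state is a dict: "clock": time; "qpos": joint angles; "joint_velocities": joint speeds; "joint_torque": joint torques, N m; "tool_pos": TCP position; "tool_rot": TCP orientation; "wrist_force": force on the tool from outside, world axes, zero at the start; "moment": the same for the moment, N m; "gripper_width": opening from 0.0 (shut) to 1.0 (fully open); "grasp_force": force on a finger pad.
Only numpy, scipy, OpenCV 4.12 (cv2) and the standard library are available. Lean on these libraries where they do the work, as an engineer would, in place of code of your own. Each camera call takes 0.05 s, during which the arm holds its last target. There are 200 camera calls.

## Task

Load the shaker platform. Take the T-handled key from its stand, turn it so that its flat shaft matches the slot in the clamp's hub, push it in fully and turn the hub anticlockwise until it clicks open; then stack every slide case that is out on the bench squarely, flat and lengthwise between the two jaws, into one straight column on the rubber pad. With the key fully in, turn the hub clockwise until it clicks past its detent and stays closed, and put the key back fully down in the slot of its stand, with all the cases still stacked and without pushing over or moving the jar, the bottle and the dish stack that stand about.

Things in the scene. Friction and masses are not known exactly. Their poses are not given: they have to be found in the camera images.
- column (a point): centre of the rubber pad on the clamp's slab, at the height of the surface the lowest case stands on (10 mm above the bench). z up; y along the slab: the cases' centres belong above this point, long sides along y. Fingers have free room on both x sides of the pad
- clamp: the clamp, a grey slab 100 (x) x 255 (y) x 10 mm fixed to the bench; same axes as column. Fixed jaw's face 49 mm from column on the +y side; moving jaw's face 61 mm off on the -y side with the hub at 0, 47 mm with it at 1.2 (it may push cases a few mm). Jaws: 44 mm wide in x, 10 mm thick, 40 mm tall over the slab. The hub's vertical axis is 130 mm from column on the -y side. Origin: bench level, 45 mm on the -y side of column
- hub_top (a point): centre of the slot's mouth in the top face of the steel hub, 44 mm above the bench; it turns with the hub. The hub is a 34 x 34 x 34 mm block; its slot is a rectangle 13 mm along this frame's x and 19 mm along its y, at least 28 mm deep, with a 2 mm chamfer
- hub (a joint): turn of the hub in rad, growing clockwise seen from above. 0 is fully open, 1.2 fully closed (end stops); starts closed, 1.1 to 1.2. Below 0.45 and above 1.05 it turns with light friction; between, a sprung detent with its top at 0.75 resists with up to about 0.25 Nm, then snaps on by itself to beyond 1.0 (or below 0.5). Let go before the top it springs back. The key has about 0.2 rad of play in the slot either way
- key_grip (a point): centre of the key's handle bar, the place to grasp: bar 14 mm (x) by 84 mm (y) by 32 mm (z), best gripped with the whole pads on the bar. Below it a thin neck of 11 mm diameter and 14 mm free height, a collar 28 mm across and 6 mm thick, then the flat shaft. z up when the key stands. 0.25 kg
- key_tip (a point): the lower end of the key's shaft, on its axis, 64 mm below key_grip. The shaft is 10 mm (x) by 16 mm (y), 28 mm long up to the collar, its last 6 mm 7.5 x 13.5 mm; same frame as key_grip. With the key fully in the hub or the stand the collar rests on the top face and the tip is 28 mm below it
- stand_top (a point): centre of the slot's mouth in the top of the key stand, a grey block 50 x 50 mm, 36 mm high, on a 70 x 70 mm foot fixed to the bench; slot 15 mm along x, 21 mm along y, with a 2 mm chamfer. The key starts in it. The key binds in a slot when drawn out while turned hard against one side: turn it back to the middle of its play first
- case_0_mid (a point): centre of a closed slide case 66 mm (x) by 90 mm (y) by 24 mm (z), grey with a white lid that stays shut, 0.09 to 0.18 kg; half-way up, z up. Between two and four of the cases are there. Any order in the column and either side up will do
- case_1_mid (a point): centre of a closed slide case 66 mm (x) by 90 mm (y) by 24 mm (z), grey with a white lid that stays shut, 0.09 to 0.18 kg; half-way up, z up. Between two and four of the cases are there. Any order in the column and either side up will do
- case_2_mid (a point): centre of a closed slide case 66 mm (x) by 90 mm (y) by 24 mm (z), grey with a white lid that stays shut, 0.09 to 0.18 kg; half-way up, z up. Between two and four of the cases are there. Any order in the column and either side up will do
- case_3_mid (a point): centre of a closed slide case 66 mm (x) by 90 mm (y) by 24 mm (z), grey with a white lid that stays shut, 0.09 to 0.18 kg; half-way up, z up. Between two and four of the cases are there. Any order in the column and either side up will do
- white_jar: bystander: white jar 42 mm across, 68 mm high; origin under its centre
- dishes: bystander: stack of petri dishes 62 mm across, 62 mm high; origin under its centre
- orange_bottle: bystander: small bottle with a wide cap, 56 mm across, 99 mm high; origin under its centre
Things that resemble listed ones, but are neither listed nor needed, are in the scene too. What is shaped like the part that bears case_3_mid but blue or yellow is not meant. Leave any blue look-alike of the part that bears key_grip alone.

How it is judged:
By the outcome, as a careful person would: the job done as asked, in the order asked, and still so for the second after the job is handed in, with the robot touching nothing.
Of case_0, case_1, case_2, case_3 only 2 to 4 are there at a start; the rules pass over those that are not, and their reading is None.
At some moment in a run one of case_0, case_1, case_2, case_3 may be knocked a few centimetres aside while the robot is not near it.
It also fails if it takes over 210 s, if anything falls off the work surface, if the arm or the gripper's body presses on something with over 40 N, if the wrist force passes 120 N, or if a joint passes its speed limit or range.

## Working session

There is one attempt and no reset: what is moved stays moved. The work goes in short steps, Python scripts to look and compute and a shell command to move; the robot and the scene stay as the last step left them, time stands still between calls to the robot, and variables do not carry over. Pictures are saved under pics/ and viewed, at most 15 in all, crops included, and the job is handed in when it is done.

```bash
mkdir -p pics; ls; cat > h.py <<'E'
import numpy as np,cv2
from cell import telemetry,eyes,bot
def cal(n):
    c=eyes.get_calibration(n);f=200/np.tan(np.radians(c["vertical_fov"])/2)
    return f,c["cx"],c["cy"],np.array(c["R"]),np.array(c["t"])
def ray(n,u,v):
    f,cx,cy,R,t=cal(n);return -R.T@t,R.T@np.array([(u-cx)/f,(v-cy)/f,1])
def pl(n,u,v,z):
    o,d=ray(n,u,v);return o+d*(z-o[2])/d[2]
def proj(n,X):
    f,cx,cy,R,t=cal(n);p=R@np.array(X)+t;return np.array([cx+f*p[0]/p[2],cy+f*p[1]/p[2]])
def snap(n,name):
    im=eyes.capture(n);cv2.imwrite(f"pics/{name}.png",im[:,:,::-1]);return im
E
python3 - <<'E'
from h import *
for n in("top","side"):
    snap(n,n+"0");print(n,eyes.get_calibration(n),"cam",ray(n,0,0)[0])
print(telemetry.get_obs())
E
```

```text
pics
top {'vertical_fov': 45.66764609218405, 'cx': 318.5244267384077, 'cy': 203.83580997709703, 'R': array([[ 0.01062302, -0.99988462, -0.01085794],
       [-0.98928574, -0.00892802, -0.14571895],
       [ 0.1456052 ,  0.01228958, -0.98926644]]), 't': array([-0.08106309,  0.5846609 ,  1.69792321])} cam [ 0.33203139 -0.09670063  1.76401445]
side {'vertical_fov': 48.896269664541016, 'cx': 320.7905977400585, 'cy': 197.1164530603591, 'R': array([[ 0.98348308, -0.18094808, -0.00433899],
       [-0.10503652, -0.55104009, -0.82784186],
       [ 0.14740544,  0.81462421, -0.56094476]]), 't': array([-0.58464892,  0.0903524 ,  1.22487705])} cam [ 0.40392908 -1.05381781  0.75934909]
{'clock': 0.1, 'qpos': array([-1.20706373e+00,  8.79087934e-02,  1.37208505e+00,  3.03090015e-05,
        1.68356797e+00, -1.03094079e-01]), 'joint_velocities': array([ 1.38498163e-03, -1.69333288e-03, -2.93842187e-03, -8.05273135e-05,
       -6.48247628e-04,  1.48801360e-03]), 'joint_torque': array([ 2.41524780e-03, -3.41251194e+01, -3.03302050e+01,  7.20041315e-02,
        3.04632378e-02, -9.53241420e-05]), 'tool_pos': array([ 0.24737941, -0.49073017,  0.22141519]), 'tool_rot': array([-9.78187481e-04,  9.72881698e-01,  2.31301173e-01, -1.13014548e-04]), 'wrist_force': array([-0.31591466,  0.49031735,  0.38026418]), 'moment': array([-0.0408915 ,  0.03386238,  0.00337649]), 'grasp_force': 0.0, 'gripper_width': 1.0004794444746892}
```

View pics/top0.png

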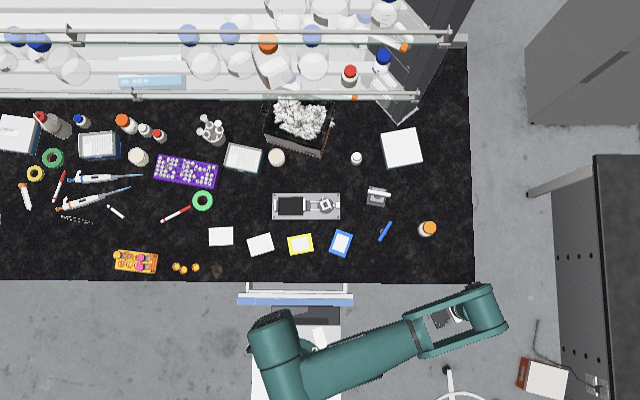

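View pics/side0.png

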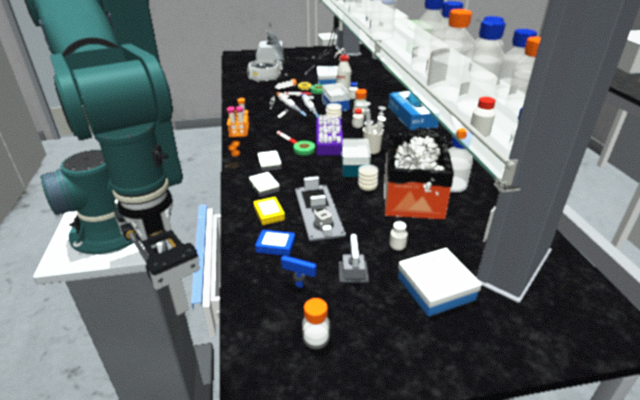

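Top view: white cases at (221,236) and (260,244), with yellow and blue look-alikes at (300,244) and (341,243). The clamp is at (306,206), its hub at (326,206), the key in its stand at (378,197), and a blue key at (385,231). I'll zoom in next.

```bash
python3 - <<'E'
import cv2,numpy as np
a=cv2.imread("pics/top0.png")[180:262,200:400];b=cv2.imread("pics/side0.png")[140:300,240:440]
a=cv2.resize(a,None,fx=4,fy=4,interpolation=2)
cv2.imwrite("pics/ca.png",a)
b=cv2.resize(b,None,fx=3.75,fy=3.75,interpolation=2);cv2.imwrite("pics/cb.png",b)
E
```

```text
(no output)
```

View pics/ca.png

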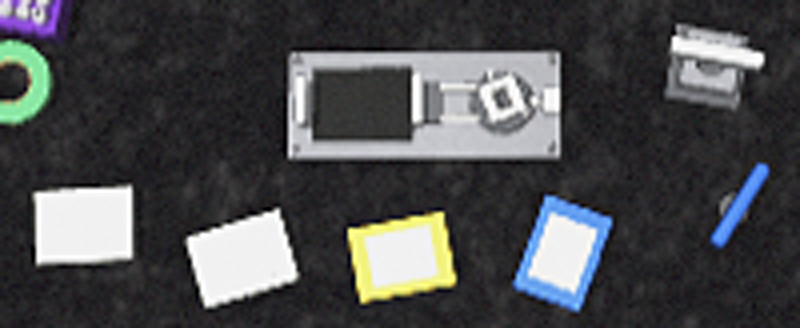

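View pics/cb.png

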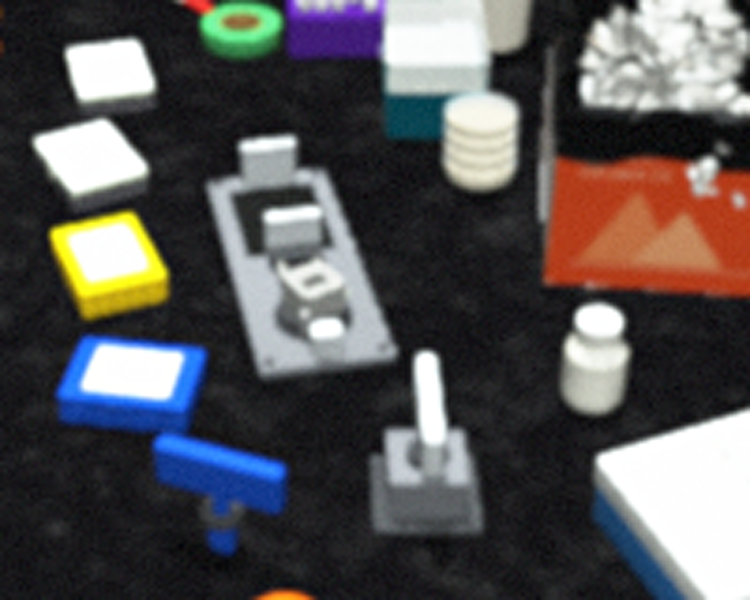

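The crops show two white cases, and the pad centre at crop (362,103). The hub slot is at (503,98), turned. The key's bar is at (717,47), lying roughly along y. The jar, bottle and dishes are clear of these. Now measuring.

```bash
cat > m.py <<'E'
from h import *
def blob(n,im,box,lo,hi,k=4):
    x0,y0,x1,y1=box
    c=cv2.resize(im[y0:y1,x0:x1],None,fx=k,fy=k,interpolation=cv2.INTER_CUBIC)
    m=cv2.inRange(c,np.array(lo),np.array(hi))
    cs,_=cv2.findContours(m,cv2.RETR_EXTERNAL,cv2.CHAIN_APPROX_NONE)
    c=max(cs,key=cv2.contourArea)
    pts=c[:,0].astype(float)
    return np.stack([(pts[:,0]+.5)/k-.5+x0,(pts[:,1]+.5)/k-.5+y0],1)
def rect(n,im,box,z,lo,hi):
    p=blob(n,im,box,lo,hi);w=np.array([pl(n,u,v,z)[:2] for u,v in p],np.float32)
    (cx,cy),s,a=cv2.minAreaRect(w);B=cv2.boxPoints(((cx,cy),s,a))
    e=[B[1]-B[0],B[2]-B[1]];L=max(e,key=np.linalg.norm)
    yaw=np.degrees(np.arctan2(-L[0],L[1]))  # yaw of long axis relative to +y
    yaw=(yaw+90)%180-90
    return np.round([cx,cy],4),np.round(sorted(s),4),round(float(yaw),1)
W=([165]*3,[255]*3)
E
python3 - <<'E'
from m import *
im=np.mean([eyes.capture("top") for _ in range(4)],0).astype(np.uint8)
sd=np.mean([eyes.capture("side") for _ in range(4)],0).astype(np.uint8)
cv2.imwrite("pics/avt.png",im[:,:,::-1]);cv2.imwrite("pics/avs.png",sd[:,:,::-1])
G=([85]*3,[255]*3)
for nm,b,z,t in [("c0",(203,222,238,252),.024,W),("c1",(242,228,279,260),.024,W),("slab",(268,188,345,225),.01,G),("bar",(366,183,395,198),.088,([225]*3,[255]*3))]:
    print(nm,rect("top",im,b,z,*t))
for nm,b,z in [("c0",(254,148,286,172),.024),("c1",(246,170,282,198),.024)]:
    print(nm,"side",rect("side",sd,b,z,*W))
# pad: dark inside slab
p=im[195:219,274:308].astype(int).sum(2)<200
v,u=np.nonzero(p);print("pad",pl("top",(u.min()+u.max())/2+274,(v.min()+v.max())/2+195,.01),u.min()+274,u.max()+274,v.min()+195,v.max()+195)
# print bar / hub neighbourhoods
print(im[184:208,366:394,1]); print(im[194:216,316:342,1])
E
```

```text
c0 (array([0.4661, 0.2844]), array([0.0677, 0.0896]), 3.2)
c1 (array([0.4372, 0.1374]), array([0.0682, 0.0902]), 17.9)
slab (array([ 0.5823, -0.0263]), array([0.1018, 0.2552]), 0.5)
bar (array([ 0.6223, -0.2913]), array([0.0123, 0.0815]), -10.4)
c0 side (array([0.465 , 0.2835]), array([0.0717, 0.1067]), 3.5)
c1 side (array([0.4357, 0.1368]), array([0.0735, 0.1031]), 18.1)
pad [0.58302309 0.02404342 0.01      ] 278 306 197 214
[[ 53  37  32  35  34  32  32  32  30  29  30  33  36  37  41  43  37  39
   37  33  42  40  35  30  35  39  40  40]
 [ 49  36  28  25  26  32  28  29  30  22  31  26  33  31  33  34  35  33
   37  38  44  42  36  37  41  48  43  43]
 [ 39  35  25 144 117 109  76  66  26  24  29  26  27  30  28  37  36  34
   37  37  42  37  42  43  44  45  46  46]
 [ 36  30  20 150 127 121 144 161 137 128 107  81  72  32  27  22  35  34
   28  28  33  30  34  41  43  44  44  41]
 [ 37  21   8 126 116 105 184 195 186 186 179 177 159 138 128 123 143  78
   61  31  19  33  29  34  40  40  37  33]
 [ 44  29 235 234 181 144 168 182 155 194 195 197 193 187 184 183 188 156
  160 124 1
[... 3837 characters left out ...]
37  92 172
  189 191 175 177 179 191  36  41]
 [213 214 216 172 106 123 152 184 119 119 104 110 127 132  92  97 171 194
  188 187 189 191 195 209  37  41]
 [194 192 197 183 142 104 102 107 110 114 130 131 104  91  95 173 195 191
  190 190 190 190 193 210  42  39]
 [195 192 196 198 186 156 114 105 119 103 101  94 114 125 175 195 194 191
  194 192 189 189 191 209  48  38]
 [199 198 198 196 196 194 181 154 159 140 130 148 181 185 198 195 191 191
  190 190 190 192 190 208  50  38]
 [197 200 198 196 197 198 200 190 191 187 184 190 198 197 195 193 190 189
  191 189 191 190 190 211  47  27]
 [198 198 196 195 197 198 195 195 197 194 198 197 194 192 193 192 191 191
  188 189 194 195 150 211  50  25]]
```

```bash
python3 - <<'E'
from m import *
im=cv2.imread("pics/avt.png")[:,:,::-1].copy();sd=cv2.imread("pics/avs.png")[:,:,::-1].copy()
im2=im.copy(); im2[196:199,321:324]=0
print("hub",rect("top",im2,(319,196,334,212),.044,[212]*3,[255]*3))
# slot = dark inside the hub
c=cv2.resize(im[194:216,316:342],None,fx=8,fy=8,interpolation=2)
m=cv2.inRange(c,np.array([0]*3),np.array([165]*3));
n,l,st,ce=cv2.connectedComponentsWithStats(m)
k=l[int((204-194+.5)*8),int((325.5-316+.5)*8)];print(k,st[k],ce[k]);
p=np.argwhere(l==k)[:,::-1];w=np.array([pl("top",(x+.5)/8-.5+316,(y+.5)/8-.5+194,.044)[:2] for x,y in p],np.float32)
print("slot",cv2.minAreaRect(w),w.mean(0))
# fixed jaw top z .05
print("jaw+ ",rect("top",im,(270,196,279,216),.05,[215]*3,[255]*3))
print("jaw- ",rect("top",im,(300,194,308,216),.05,[215]*3,[255]*3))
# predicted
for col in ([.5825,.0187],[.583,.024]):
  for d,z in((49,.05),(59,.05),(-47,.05),(-57,.05),(-130,.044)): print(d,proj("top",[col[0],col[1]+d/1e3,z]),end="")
  print()
print("slab ends",pl("top",*proj("top",[.582,.1,.01]),.01))
sl=blob("top",im,(268,188,345,225),[85]*3,[255]*3);print(sl.min(0),sl.max(0))
print(im[203,268:280,1],im[203,300:312,1],im[190,268:276,1])
# bar in side
print("barside",rect("side",sd,(345,228,366,262),.088,[225]*3,[255]*3))
for s in(-42,42):
  a=np.radians(-10.4);P=[.6223-np.sin(a)*s/1e3,-.2913+np.cos(a)*s/1e3,.088];print(proj("side",P),proj("top",P))
print(sd[228:262,344:366,1])
E
```

```text
hub (array([ 0.5842, -0.0993]), array([0.0338, 0.0348]), -67.4)
5 [  57   62   39   45 1187] [75.71777591 85.1811289 ]Traceback (most recent call last):
  File "<stdin>", line 10, in <module>
  File "h.py", line 9, in pl
    o,d=ray(n,u,v);return o+d*(z-o[2])/d[2]
        ~~~^^^^^^^
  File "h.py", line 7, in ray
    f,cx,cy,R,t=cal(n);return -R.T@t,R.T@np.array([(u-cx)/f,(v-cy)/f,1])
                ~~~^^^
  File "h.py", line 4, in cal
    c=eyes.get_calibration(n);f=200/np.tan(np.radians(c["vertical_fov"])/2)
ValueError: time passes only in moves, steps and waits
```

```bash
sed -i 's/^def cal/import functools\n@functools.lru_cache\ndef cal/' h.py; python3 - <<'E'
from m import *
im=cv2.imread("pics/avt.png")[:,:,::-1].copy();sd=cv2.imread("pics/avs.png")[:,:,::-1].copy()
c=cv2.resize(im[194:216,316:342],None,fx=8,fy=8,interpolation=2)
m=cv2.inRange(c,np.array([0]*3),np.array([165]*3));
n,l,st,ce=cv2.connectedComponentsWithStats(m)
k=l[int((204-194+.5)*8),int((325.5-316+.5)*8)]
p=np.argwhere(l==k)[:,::-1];w=np.array([pl("top",(x+.5)/8-.5+316,(y+.5)/8-.5+194,.044)[:2] for x,y in p],np.float32)
print("slot",cv2.minAreaRect(w),w.mean(0))
print("jaw+ ",rect("top",im,(270,196,279,216),.05,[215]*3,[255]*3))
print("jaw- ",rect("top",im,(300,194,308,216),.05,[215]*3,[255]*3))
for n,uv,z in(("+out",273.5,.05),):pass
print(im[203,268:312,1])
col=[.5835,.0307]
for d,z in((49,.05),(59,.05),(49,.01),(40,.01),(-40,.01),(-47,.05),(-57,.05),(-130,.044)): print(d,proj("top",[col[0],col[1]+d/1e3,z]))
print("hub side",)
print("barside",rect("side",sd,(345,228,366,262),.088,[225]*3,[255]*3))
for s in(-42,42):
  a=np.radians(-10.4);P=[.6223-np.sin(a)*s/1e3,-.2913+np.cos(a)*s/1e3,.088];print(proj("side",P),proj("top",P))
print("hub",proj("side",[.5842,-.0993,.044]))
# enlarge
b=cv2.resize(sd[195:290,290:380],None,fx=6,fy=6,interpolation=2)
cv2.imwrite("pics/cs.png",b[:,:,::-1])
E
```

```text
slot ((0.5838248133659363, -0.09903055429458618), (0.019631661474704742, 0.014257218688726425), 24.680578231811523) [ 0.58402425 -0.09914419]
jaw+  (array([0.5809, 0.0858]), array([0.0073, 0.0407]), -88.6)
jaw-  (array([ 0.5837, -0.0215]), array([0.0064, 0.0443]), -89.1)
[ 29  31  29  22 184 194 247 251 144 109  61  42  54  54  55  51  57  52
  56  55  53  53  53  54  55  54  54  54  53  57  55  52  53  51  35 255
 252 176  72 128 128 125 123 178]
49 [276.04802663 203.67564113]
59 [273.31286951 203.65120324]
49 [277.1118087  205.23991458]
40 [279.51892703 205.26151847]
-40 [300.92873496 205.4536716 ]
-47 [302.32527019 203.91042122]
-57 [305.06454051 203.93489586]
-130 [325.06842984 204.35164871]
hub side
barside (array([ 0.6203, -0.2918]), array([0.0134, 0.0861]), -9.6)
[356.03036205 257.330404  ] [390.51316607 194.50417068]
[353.71355813 233.92892351] [367.33284617 190.12303729]
hub [323.59308041 214.37240381]
```

View pics/cs.png

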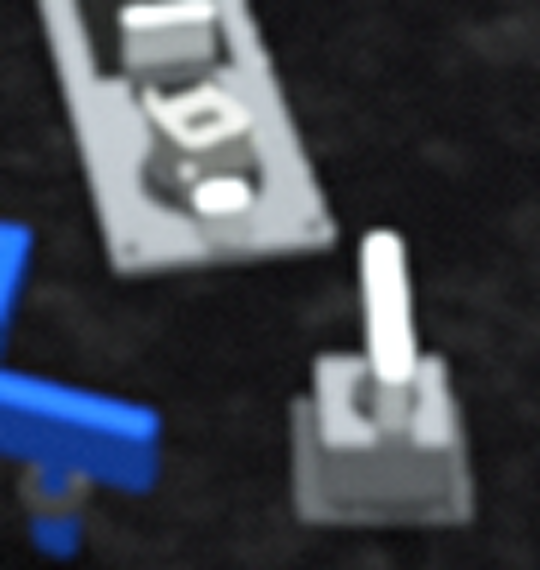

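The slot's long axis is at yaw −65°, and the key bar is at (0.6213, −0.2915) with yaw −10°. The column is at about (0.583, 0.031). Top and side agree to about 2 mm. Moving above the key.

```bash
python3 -m handwheel '[[[0.04,0.02,0,0,0,0.1,-1],[0.08,0.04,0,0,0,0.2,-1],[0.12,0.06,0,0,0,0.3,-1],[0.16,0.08,0,0,0,0.4,-1],[0.2,0.1,0,0,0,0.5,-1]]]' 20
python3 -m handwheel '[[[0.04,0.02,-0.01,0,0,0.1,-1],[0.08,0.04,-0.02,0,0,0.2,-1],[0.12,0.06,-0.03,0,0,0.3,-1],[0.173,0.099,-0.04,0,0,0.43,-1],[0.173,0.099,-0.04,0,0,0.43,-1]]]'
cat > st.py <<'E'
from h import *
from scipy.spatial.transform import Rotation as R
o=telemetry.get_obs();q=o["tool_rot"];M=R.from_quat([*q[1:],q[0]]).as_matrix()
print("t",round(o["clock"],2),"tcp",np.round(o["tool_pos"],4),"phi",round(float(np.degrees(np.arctan2(M[1,1],M[0,1]))),2),"z",np.round(M[:,2],3),"F",np.round(o["wrist_force"],1),"Mz",np.round(o["moment"],2),"w",round(o["gripper_width"]*94,1),"g",round(o["grasp_force"],1))
E
python3 st.py
python3 - <<'E'
from h import *
a=snap("top","t1");b=snap("side","s1")
c=[cv2.resize(x,None,fx=4,fy=4,interpolation=2) for x in(a[150:230,330:430],b[180:280,300:400])]
cv2.imwrite("pics/v1.png",np.hstack([c[0],c[1][:320]])[:,:,::-1])
E
```

```text
clock: 1.12
tool_pos: [0.4487, -0.3905, 0.2226]
tool_rot: [0.0, 0.885, 0.466, 0.0]
wrist_force: [0.4, -1.0, 0.2]
gripper_width: 1.0
grasp_force: 0.0
clock: 1.75
tool_pos: [0.6227, -0.2886, 0.1801]
tool_rot: [-0.002, 0.764, 0.645, 0.0]
wrist_force: [-0.1, -0.8, 0.4]
gripper_width: 0.999
grasp_force: 0.0
t 1.75 tcp [ 0.6227 -0.2886  0.1801] phi -9.66 z [-0.002  0.003 -1.   ] F [-0.1 -0.8  0.4] Mz [-0.01 -0.06 -0.06] w 93.9 g 0.0
```

View pics/v1.png

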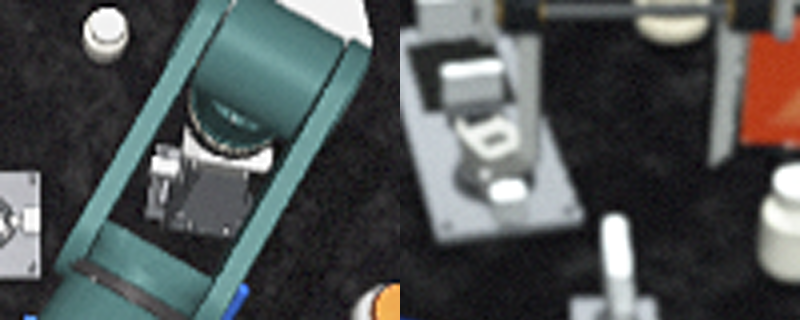

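Top (left): the gripper is over the stand, blocking the view of the key. Side (right): the fingers straddle the key bar at crop (617,255). Descending to grip.

```bash
python3 -m handwheel '[[[-0.001,-0.002,-0.04,0,0,0,-1],[-0.001,-0.002,-0.075,0,0,0,-1],[-0.001,-0.002,-0.1,0,0,0,-1],[-0.001,-0.002,-0.110,0,0,0,-1],[-0.001,-0.002,-0.110,0,0,0,-1]]]' 60 | tail -3
python3 st.py
python3 -m handwheel '[[[0,0,0,0,0,0,1],[0,0,0,0,0,0,1],[0,0,0,0,0,0,1],[0,0,0,0,0,0,1],[0,0,0,0,0,0,1]]]' 60 >/dev/null; python3 st.py
python3 -m handwheel '[[[0,0,0,0,0,0,1],[0,0,0,0,0,0,1],[0,0,0,0,0,0,1]]]' 60 >/dev/null; python3 st.py
```

```text
wrist_force: [1.0, -0.3, 0.1]
gripper_width: 0.999
grasp_force: 0.0
t 2.48 tcp [ 0.6188 -0.2951  0.0728] phi -10.06 z [-0. -0. -1.] F [ 1.  -0.3  0.1] Mz [-0.03 -0.09 -0.  ] w 93.9 g 0.0
t 3.1 tcp [ 0.6196 -0.2941  0.0725] phi -9.96 z [ 0. -0. -1.] F [0.1 0.2 0.5] Mz [-0.08 -0.07  0.  ] w 47.1 g 0.0
t 3.48 tcp [ 0.6197 -0.2942  0.0725] phi -9.97 z [ 0.001 -0.    -1.   ] F [ 2.8 -0.2  1.6] Mz [-0.1  -0.55 -0.  ] w 17.7 g 1.2
```

```bash
python3 -m handwheel '[[[0,0,0,0,0,0,0.5],[0.0005,0.0015,-0.001,0,0,0,0.5],[0.001,0.0025,-0.002,0,0,0,0.5],[0.001,0.0025,-0.002,0,0,0,0.5]]]' 60 >/dev/null; python3 st.py
python3 -m handwheel '[[[0,0,0,0,0,0,1],[0,0,0,0,0,0,1],[0,0,0,0,0,0,1],[0,0,0,0,0,0,1],[0,0,0,0,0,0,1]]]' 60 >/dev/null; python3 st.py
python3 -m handwheel '[[[0,0,0,0,0,0,1],[0,0,0,0,0,0,1],[0,0,0,0,0,0,1]]]' 60 >/dev/null; python3 st.py
```

```text
t 3.98 tcp [ 0.6204 -0.2914  0.0703] phi -9.95 z [-0.  0. -1.] F [-0.4  0.2 -0.4] Mz [-0.02 -0.04  0.03] w 23.8 g 0.0
t 4.6 tcp [ 0.6207 -0.2917  0.0706] phi -9.97 z [ 0.001 -0.    -1.   ] F [ 1.4 -0.1  0.2] Mz [-0.09 -0.39  0.01] w 13.8 g 60.0
t 4.97 tcp [ 0.6207 -0.2917  0.0706] phi -9.97 z [ 0. -0. -1.] F [1.9 0.1 0.2] Mz [-0.06 -0.37  0.  ] w 13.9 g 60.0
```

```bash
python3 -m handwheel '[[[0,0,0.01,0,0,0,1],[0,0,0.02,0,0,0,1],[0,0,0.035,0,0,0,1],[0,0,0.06,0,0,0,1],[0,0,0.08,0,0,0,1]]]' 60 >/dev/null; python3 st.py
python3 -m handwheel '[[[0,0.04,0.01,0,0,-0.17,1],[-0.01,0.08,0.01,0,0,-0.34,1],[-0.015,0.12,0.01,0,0,-0.51,1],[-0.025,0.15,0.01,0,0,-0.68,1],[-0.0365,0.1775,0.01,0,0,-0.85,1]]]' 60 >/dev/null
python3 -m handwheel '[[[0,0.015,0,0,0,-0.11,1],[0,0.015,0,0,0,-0.11,1],[0,0.015,0,0,0,-0.11,1],[0,0.015,0,0,0,-0.11,1]]]' 60 >/dev/null; python3 st.py
python3 - <<'E'
from h import *
a=snap("top","t2");b=snap("side","s2")
c=[cv2.resize(x,None,fx=4,fy=4,interpolation=2) for x in(a[170:250,270:370],b[150:250,280:380])]
cv2.imwrite("pics/v2.png",np.hstack([c[0],c[1][:320]])[:,:,::-1])
E
```

```text
t 5.6 tcp [ 0.6203 -0.2918  0.1528] phi -9.98 z [ 0.001 -0.001 -1.   ] F [ 0.2 -0.5 -2.3] Mz [-0.07 -0.04  0.02] w 13.5 g 60.0
t 6.72 tcp [ 0.584  -0.1001  0.1606] phi -64.99 z [-0. -0. -1.] F [-0.2  0.1 -1.9] Mz [ 0.05 -0.02 -0.01] w 13.5 g 60.0
```

View pics/v2.png

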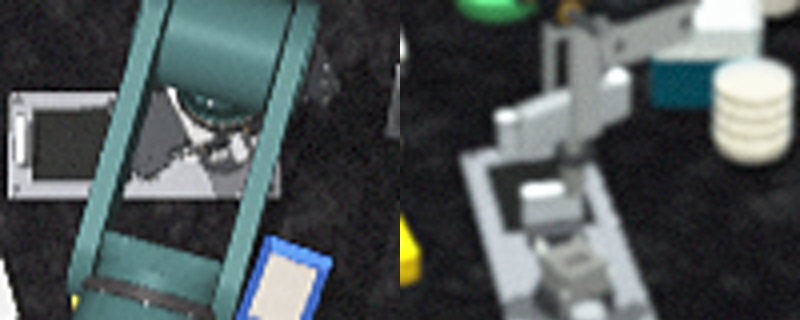

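Side view: the key is held level with its tip above the hub, tip near (323,196) and bar centre near (320,177). Checking that against the projection.

```bash
python3 - <<'E'
from m import *
for z in(.178,.162,.13,.098,.044): print(z,proj("side",[.584,-.1001,z]))
a=np.radians(-65)
for s in(-42,42): print(proj("side",[.584-np.sin(a)*s/1e3,-.1001+np.cos(a)*s/1e3,.178]))
b=cv2.imread("pics/s2.png")[155:235,295:350];cv2.imwrite("pics/v3.png",cv2.resize(b,None,fx=7,fy=7,interpolation=2))
E
```

```text
0.178 [323.53459501 172.50858069]
0.162 [323.53978835 177.82039294]
0.13 [323.54993321 188.19667977]
0.098 [323.55976796 198.2557841 ]
0.044 [323.57569955 214.55080333]
[310.01431377 177.52684404]
[336.58279953 167.66553599]
```

View pics/v3.png

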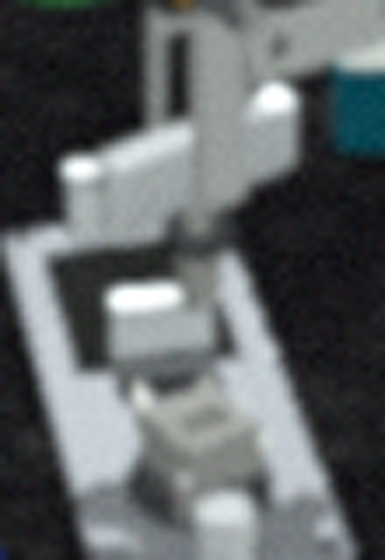

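```bash
python3 - <<'E'
import cv2
b=cv2.imread("pics/s2.png")
print("cols 300..342"); 
for v in range(164,204): print(v,*b[v,300:342,1])
E
```

```text
cols 300..342
164 25 23 11 21 22 19 25 26 23 26 25 30 26 28 30 68 116 130 103 63 38 64 111 136 153 157 154 155 152 143 136 153 154 153 153 156 150 152 138 129 117 96
165 19 23 28 21 20 23 21 15 20 16 24 29 19 24 30 70 115 129 109 63 30 67 112 141 157 157 155 160 153 145 135 144 152 157 145 133 126 115 99 83 66 58
166 23 24 25 20 25 21 18 24 21 26 24 19 27 29 33 64 116 130 107 58 31 62 108 140 149 160 155 159 153 146 134 134 151 167 163 137 100 71 50 37 33 33
167 21 19 19 26 22 25 23 24 14 20 24 27 20 26 36 69 109 130 105 56 29 62 111 143 154 160 158 154 158 147 129 135 189 230 240 208 143 72 36 24 29 39
168 26 29 25 29 30 27 26 22 26 18 24 27 26 28 37 67 117 128 111 58 27 60 111 138 149 157 158 157 157 150 145 177 240 255 255 254 211 122 58 31 29 46
169 29 29 33 30 33 34 27 21 21 24 20 22 22 26 31 64 113 133 103 58 33 57 108 143 154 160 156 159 156 154 167 211 249 255 255 255 229 150 69 44 41 45
170 22 33 28 34 31 33 31 22 26 26 14 22 27 20 27 61 107 126 103 56 32 60 110 143 152 161 156 160 156 160 181 211 235 245 243 236 204 140 64 39 42 47
171 31 27 20 31 26 25 21 27 28 28 23 20 20
[... 4308 characters left out ...]
61 151 154 151 124 113 165 192 209 206 177 117 52 20 19 25 19 26 19 20 18
200 207 206 196 154 98 54 42 45 42 53 107 156 179 176 176 174 175 177 174 176 176 176 175 174 163 128 98 136 184 207 209 197 133 68 24 21 26 24 23 22 21 25
201 199 205 203 176 122 63 47 41 44 57 104 151 175 173 172 178 173 171 177 176 176 177 178 182 165 126 83 108 169 201 208 204 150 77 34 22 14 27 24 25 30 27
202 197 206 211 190 136 72 42 45 44 58 106 156 178 178 177 175 180 177 175 177 176 177 179 181 169 130 82 87 155 191 208 203 169 105 48 21 21 28 27 30 23 20
203 197 208 211 199 152 89 51 43 41 57 108 153 174 177 180 180 176 176 176 176 171 175 173 169 167 125 78 74 126 186 205 205 194 146 80 37 23 26 18 28 29 22
```

```bash
python3 -m handwheel '[[[0,0,0.04,0,0,0,1],[0,-0.03,0.06,0,0,0,1],[0.02,-0.06,0.06,0,0,0,1],[0.06,-0.1,0.06,0,0,0,1],[0.06,-0.1,0.06,0,0,0,1]]]' 60 >/dev/null; python3 st.py
python3 - <<'E'
from m import *
print("stand centre",pl("side",353.5,261.7,.036))
im=np.mean([eyes.capture("side") for _ in range(3)],0).astype(np.uint8)
p=telemetry.get_obs()["tool_pos"];print(p)
for dz in(.0174,.0014,-.0276,-.0336,-.0626): print(dz,proj("side",p+[0,0,dz]))
a=np.radians(-65)
for s in(-42,42): print(proj("side",p+[-np.sin(a)*s/1e3,np.cos(a)*s/1e3,.0174]))
u,v=proj("side",p).astype(int)
u0,v0=u-25,v-20
cv2.imwrite("pics/v4.png",cv2.resize(im[v0:v0+60,u0:u0+60],None,fx=10,fy=10,interpolation=2)[:,:,::-1]);print(u0,v0)
E
```

```text
t 7.45 tcp [ 0.6449 -0.2026  0.216 ] phi -65.17 z [-0.005  0.001 -1.   ] F [-0.3  0.9 -3.5] Mz [0.07 0.05 0.02] w 13.8 g 60.0
stand centre [ 0.62122015 -0.29077359  0.036     ]
[ 0.64370621 -0.19911011  0.22013148]
0.0174 [356.61833474 169.55261066]
0.0014 [356.33669468 175.43114577]
-0.0276 [355.83849918 185.82973642]
-0.0336 [355.73734619 187.94105305]
-0.0626 [355.25741763 197.95836685]
[342.34227952 175.03772843]
[370.34569148 164.27831274]
331 155
```

View pics/v4.png

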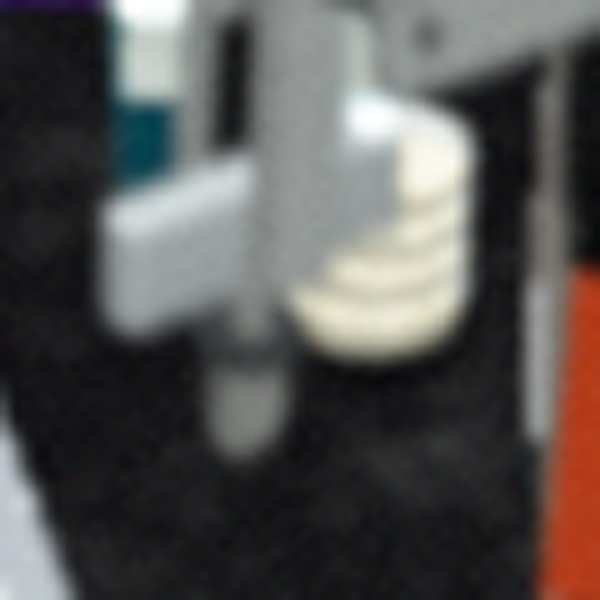

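The side view against the dark bench shows the bar spanning 341–371, the collar at (356,189) and the tip at (355.5,200). That agrees with the prediction within 1 px, so the key is centred in the grip. Inserting.

```bash
python3 -m handwheel '[[[-0.04,0.04,0,0,0,0,1],[-0.06,0.08,-0.02,0,0,0,1],[-0.06,0.101,-0.06,0,0,0,1],[-0.06,0.101,-0.09,0,0,0,1],[-0.06,0.101,-0.107,0,0,0,1]]]' 60 >/dev/null; python3 st.py
python3 -m handwheel '[[[0,0,-0.004,0,0,0,1],[0,0,-0.008,0,0,0,1],[0,0,-0.012,0,0,0,1],[0,0,-0.012,0,0,0,1]]]' 60 >/dev/null; python3 st.py
```

```text
t 8.22 tcp [ 0.5827 -0.0968  0.113 ] phi -64.88 z [-0.001  0.    -1.   ] F [ 0.5  0.3 -2.5] Mz [-0.02 -0.03  0.  ] w 13.6 g 60.0
t 8.72 tcp [ 0.5842 -0.0984  0.1018] phi -64.99 z [ 0.001 -0.    -1.   ] F [ 0.3 -0.5 -2.3] Mz [-0.02  0.02  0.  ] w 13.6 g 60.0
```

```bash
python3 -m handwheel '[[[0,0,-0.003,0,0,0,1],[0,0,-0.006,0,0,0,1],[0,0,-0.008,0,0,0,1],[0,0,-0.008,0,0,0,1]]]' 60 >/dev/null; python3 st.py
python3 -m handwheel '[[[0,0,-0.003,0,0,0,1],[0,0,-0.006,0,0,0,1],[0,0,-0.008,0,0,0,1],[0,0,-0.008,0,0,0,1]]]' 60 >/dev/null; python3 st.py
```

```text
t 9.22 tcp [ 0.5841 -0.0984  0.0933] phi -64.98 z [ 0.    -0.001 -1.   ] F [ 0.2 -0.9 -2.4] Mz [-0.24 -0.2  -0.05] w 13.6 g 60.0
t 9.72 tcp [ 0.5841 -0.0984  0.0853] phi -64.98 z [ 0.    -0.001 -1.   ] F [ 1.6 -1.4 -3.4] Mz [-0.41 -0.26 -0.01] w 13.6 g 60.0
```

```bash
python3 -m handwheel '[[[0,0,-0.003,0,0,0,1],[0,0,-0.006,0,0,0,1],[0,0,-0.008,0,0,0,1],[0,0,-0.008,0,0,0,1]]]' 60 >/dev/null; python3 st.py
```

```text
t 10.22 tcp [ 0.5842 -0.0984  0.0785] phi -64.97 z [ 0.001 -0.001 -1.   ] F [-1.7 -1.1  4.1] Mz [-0.37  0.17 -0.06] w 13.7 g 60.0
```

```bash
for i in 1; do python3 -m handwheel '[[[0,0,0,0,0,0.1,1],[0,0,0,0,0,0.2,1],[0,0,0,0,0,0.3,1],[0,0,0,0,0,0.4,1],[0,0,0,0,0,0.45,1]]]' 60 >/dev/null; python3 st.py; done
python3 -m handwheel '[[[0,0,0,0,0,0.05,1],[0,0,0,0,0,0.1,1],[0,0,0,0,0,0.15,1],[0,0,0,0,0,0.2,1],[0,0,0,0,0,0.25,1]]]' 60 >/dev/null; python3 st.py
```

```text
t 10.85 tcp [ 0.5848 -0.0993  0.0786] phi -39.16 z [ 0.002 -0.002 -1.   ] F [ 1.2 -2.8  2.9] Mz [-0.81 -0.14 -0.52] w 13.2 g 60.1
t 11.47 tcp [ 0.5848 -0.0992  0.0786] phi -24.82 z [ 0.003 -0.002 -1.   ] F [ 0.4 -2.8  2.3] Mz [-0.67 -0.18 -0.12] w 13.7 g 60.0
```

```bash
python3 -m handwheel '[[[0,0,0,0,0,0.1,1],[0,0,0,0,0,0.2,1],[0,0,0,0,0,0.3,1],[0,0,0,0,0,0.35,1],[0,0,0,0,0,0.4,1]]]' 60 >/dev/null; python3 st.py
python3 -m handwheel '[[[0,0,0,0,0,0.05,1],[0,0,0,0,0,0.1,1],[0,0,0,0,0,0.15,1],[0,0,0,0,0,0.15,1]]]' 60 >/dev/null; python3 st.py
```

```text
t 12.1 tcp [ 0.5848 -0.0992  0.0785] phi -1.87 z [ 0.002 -0.002 -1.   ] F [ 1.6 -3.2  2.4] Mz [-0.75 -0.19 -0.05] w 13.3 g 60.0
t 12.6 tcp [ 0.5847 -0.0992  0.0786] phi 6.6 z [ 0.002 -0.002 -1.   ] F [ 0.7 -4.   3.1] Mz [-0.91 -0.15  0.01] w 13.8 g 60.0
```

```bash
python3 -m handwheel '[[[0,0,0,0,0,-0.08,1],[0,0,0,0,0,-0.15,1],[0,0,0,0,0,-0.15,-1],[0,0,0,0,0,-0.15,-1],[0,0,0,0,0,-0.15,-1]]]' 60 >/dev/null; python3 st.py
python3 -m handwheel '[[[0,0,0,0,0,0,-1],[0,0,0.03,0,0,0,-1],[0,0,0.07,0,0,0,-1],[-0.04,0.05,0.1,0,0,0,-1],[-0.08,0.1,0.1,0,0,0.17,-1]]]' 20 >/dev/null; python3 st.py
python3 -m handwheel '[[[-0.03,0.05,0,0,0,0.1,-1],[-0.06,0.1,0,0,0,0.2,-1],[-0.06,0.1,0,0,0,0.2,-1]]]' 20 >/dev/null; python3 st.py
python3 - <<'E'
from m import *
im=np.mean([eyes.capture("side") for _ in range(3)],0).astype(np.uint8);t=snap("top","t5")
c=[cv2.resize(x,None,fx=4,fy=4,interpolation=2) for x in(t[180:260,200:300],im[150:230,250:350])]
cv2.imwrite("pics/v5.png",np.hstack([cv2.resize(t[180:260,200:340],None,fx=3,fy=3,interpolation=2),cv2.resize(im[150:230,240:360],None,fx=3,fy=3,interpolation=2)])[:,:,::-1])
for nm,b,z in [("c0",(254,148,286,172),.024),("c1",(246,170,282,198),.024)]:
    print(nm,"side",rect("side",im,b,z,*W))
E
```

```text
t 13.22 tcp [ 0.5836 -0.0975  0.0768] phi -1.91 z [-0.001  0.001 -1.   ] F [-0.1  0.7 -0.5] Mz [-0.02 -0.09  0.05] w 40.4 g 0.0
t 13.85 tcp [ 0.5105 -0.0047  0.1798] phi 7.97 z [ 0.005  0.    -1.   ] F [0.1 0.7 0.6] Mz [-0.04 -0.08  0.09] w 90.0 g 0.0
t 14.22 tcp [0.4479 0.0975 0.1775] phi 19.59 z [ 0.001  0.001 -1.   ] F [ 0.8 -0.2 -0.1] Mz [-0.04 -0.1   0.05] w 93.7 g 0.0
c0 side (array([0.4649, 0.2834]), array([0.0716, 0.1068]), 3.9)
c1 side (array([0.4356, 0.1368]), array([0.0733, 0.103 ]), 17.8)
```

View pics/v5.png

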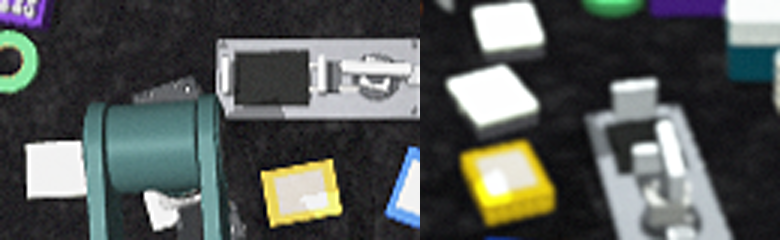

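The key stands in the open hub (moving jaw away from the pad) and the cases haven't moved. Grasping case 1.

```bash
python3 -m handwheel '[[[-0.0115,0.0395,-0.03,0,0,-0.03,-1],[-0.0115,0.0395,-0.08,0,0,-0.03,-1],[-0.0115,0.0395,-0.12,0,0,-0.03,-1],[-0.0115,0.0395,-0.15,0,0,-0.03,-1],[-0.0115,0.0395,-0.156,0,0,-0.03,-1]]]' 15 >/dev/null; python3 st.py
python3 -m handwheel '[[[0,0,0,0,0,0,0.2],[0,0,0,0,0,0,1],[0,0,0,0,0,0,1],[0,0,0,0,0,0,1],[0,0,0,0,0,0,1]]]' 15 >/dev/null; python3 st.py
```

```text
t 15.05 tcp [0.4369 0.1328 0.0185] phi 17.38 z [-0.005 -0.001 -1.   ] F [-0.6 -0.1  0.9] Mz [ 0.02 -0.09 -0.02] w 94.2 g 0.0
t 15.68 tcp [0.4392 0.1344 0.0224] phi 17.54 z [ 0.003  0.    -1.   ] F [ 1.1 -0.2  6.4] Mz [-0.12  0.02 -0.09] w 65.9 g 15.0
```

```bash
python3 -m handwheel '[[[0,0,0.01,0,0,0,1],[0,0,0.04,0,0,0,1],[0.04,-0.03,0.07,0,0,-0.1,1],[0.08,-0.06,0.07,0,0,-0.2,1],[0.11,-0.08,0.07,0,0,-0.3,1]]]' 15 >/dev/null; python3 st.py
python3 -m handwheel '[[[0.0345,-0.0266,0,0,0,0.006,1],[0.0345,-0.0266,0,0,0,0.006,1],[0.0345,-0.0266,0,0,0,0.006,1]]]' 15 >/dev/null; python3 st.py
python3 - <<'E'
from m import *
im=np.mean([eyes.capture("side") for _ in range(3)],0).astype(np.uint8)
p=telemetry.get_obs()["tool_pos"]
z=p[2]-.0224+.024
for c in((-33,-45),(33,-45),(33,45),(-33,45)):
    print(c,proj("side",[p[0]+c[0]/1e3,p[1]+.0032+c[1]/1e3,z]))
u,v=proj("side",[p[0],p[1],z]).astype(int);print(u-35,v-25)
cv2.imwrite("pics/v6.png",cv2.resize(im[v-25:v+35,u-35:u+35],None,fx=8,fy=8,interpolation=2)[:,:,::-1])
E
```

```text
t 16.3 tcp [0.5494 0.0531 0.0915] phi 0.12 z [ 0.001  0.    -1.   ] F [-1.2  0.1 -1.3] Mz [-0.01 -0.06 -0.02] w 66.0 g 15.0
t 16.68 tcp [0.5817 0.028  0.0904] phi 0.68 z [-0.002  0.001 -1.   ] F [ 0.9 -0.1 -1.9] Mz [-0.03 -0.06 -0.01] w 66.1 g 15.0
(-33, -45) [305.58011276 184.1482618 ]
(33, -45) [328.49268491 181.81451605]
(33, 45) [322.66410702 166.20766723]
(-33, 45) [300.98465891 168.29607579]
279 150
```

View pics/v6.png

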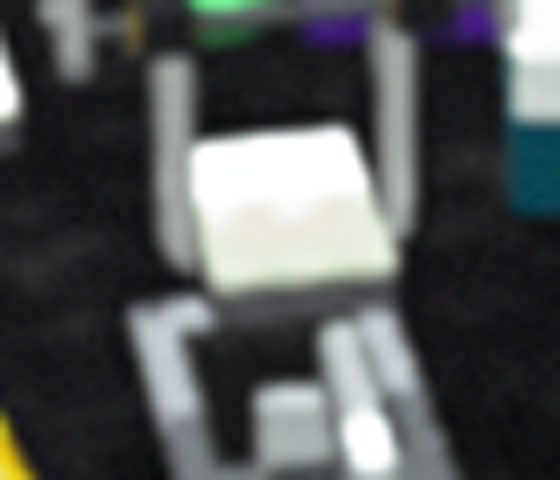

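The case is level, with its rear edge at (302.8,168.5)–(322.5,166). That matches the prediction, and it is square to the pad. Lowering.

```bash
python3 -m handwheel '[[[0,0,-0.02,0,0,0,1],[0,0,-0.04,0,0,0,1],[0,0,-0.05,0,0,0,1],[0,0,-0.057,0,0,0,1],[0,0,-0.057,0,0,0,1]]]' 15 >/dev/null; python3 st.py
python3 -m handwheel '[[[0,0,-0.002,0,0,0,1],[0,0,-0.002,0,0,0,1]]]' 15 >/dev/null; python3 st.py
```

```text
t 17.45 tcp [0.5824 0.0279 0.034 ] phi 0.7 z [-0.  0. -1.] F [ 0.2 -0.4 -0.4] Mz [-0.06 -0.13  0.03] w 65.9 g 15.0
t 17.7 tcp [0.583  0.0276 0.0325] phi 0.68 z [ 0.001 -0.    -1.   ] F [ 0.5  0.5 -1.5] Mz [-0.04 -0.11  0.05] w 65.9 g 15.0
```

```bash
python3 -m handwheel '[[[0,0,-0.001,0,0,0,1],[0,0,-0.001,0,0,0,-1],[0,0,-0.001,0,0,0,-1],[0,0,-0.001,0,0,0,-1],[0,0,-0.001,0,0,0,-1]]]' 15 >/dev/null; python3 st.py
python3 -m handwheel '[[[0,0,0.03,0,0,0,-1],[0,0,0.08,0,0,0,-1],[-0.03,0.05,0.12,0,0,0,-1],[-0.06,0.1,0.12,0,0,0.05,-1],[-0.09,0.15,0.12,0,0,0.05,-1]]]' 15 >/dev/null
python3 -m handwheel '[[[-0.02,0.05,0,0,0,0,-1],[-0.028,0.106,0,0,0,0,-1],[-0.028,0.106,0,0,0,0,-1],[-0.028,0.106,0,0,0,0,-1]]]' 15 >/dev/null; python3 st.py
python3 - <<'E'
from m import *
im=np.mean([eyes.capture("side") for _ in range(3)],0).astype(np.uint8);t=np.mean([eyes.capture("top") for _ in range(3)],0).astype(np.uint8)
cv2.imwrite("pics/s7.png",im[:,:,::-1]);cv2.imwrite("pics/t7.png",t[:,:,::-1])
print("c0 side",rect("side",im,(254,148,286,172),.024,*W))
print("stack top",rect("top",t,(276,196,303,219),.034,[215]*3,[255]*3))
for c in((-33,-45),(33,-45),(33,45),(-33,45)):
    print(c,proj("top",[.5837+c[0]/1e3,.031+c[1]/1e3,.034]))
cv2.imwrite("pics/v7.png",np.hstack([cv2.resize(t[185:235,260:345],None,fx=5,fy=5,interpolation=2)[:,:425],cv2.resize(im[160:210,290:350],None,fx=5,fy=5,interpolation=2)])[:,:,::-1])
E
```

```text
t 18.32 tcp [0.5827 0.0276 0.0309] phi 0.69 z [-0. -0. -1.] F [-0.8  1.  -0.2] Mz [-0.04 -0.1   0.05] w 93.7 g 0.0
t 19.45 tcp [0.4647 0.2833 0.1509] phi 3.58 z [-0.    -0.001 -1.   ] F [ 0.1 -1.   0.7] Mz [-0.03 -0.06  0.01] w 93.8 g 0.0
c0 side (array([0.4647, 0.2847]), array([0.0709, 0.1042]), 3.1)
stack top (array([0.5833, 0.0327]), array([0.0661, 0.0881]), 0.5)
(-33, -45) [301.7543521  213.37542773]
(33, -45) [302.03611577 195.64047383]
(33, 45) [277.69077836 195.42816513]
(-33, 45) [277.27515154 213.15071148]
```

View pics/v7.png

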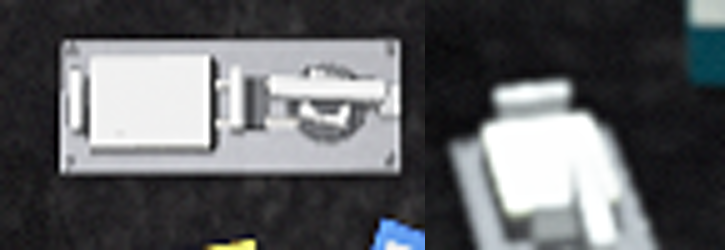

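Top view: the case lies flat between the jaws, centre (0.583,0.033), yaw 0.5°. The key is upright in the open hub. Next, case 0.

```bash
python3 -m handwheel '[[[0.001,0.0005,-0.05,0,0,0,-1],[0.001,0.0005,-0.09,0,0,0,-1],[0.001,0.0005,-0.12,0,0,0,-1],[0.001,0.0005,-0.129,0,0,0,-1],[0.001,0.0005,-0.129,0,0,0,-1]]]' 15 >/dev/null; python3 st.py
python3 -m handwheel '[[[0,0,0,0,0,0,0.2],[0,0,0,0,0,0,1],[0,0,0,0,0,0,1],[0,0,0,0,0,0,1],[0,0,0,0,0,0,1]]]' 15 >/dev/null; python3 st.py
python3 -m handwheel '[[[0,0,0.01,0,0,0,1],[0,0,0.05,0,0,0,1],[0,0,0.09,0,0,0,1],[0.03,-0.05,0.09,0,0,-0.02,1],[0.06,-0.1,0.09,0,0,-0.05,1]]]' 15 >/dev/null; python3 st.py
```

```text
t 20.38 tcp [0.4659 0.2839 0.0222] phi 3.52 z [-0. -0. -1.] F [ 0.1 -0.3  1. ] Mz [-0.05 -0.09  0.06] w 94.1 g 0.0
t 21.0 tcp [0.4664 0.2845 0.023 ] phi 3.56 z [ 0.002  0.001 -1.   ] F [-0.6  0.2  4.6] Mz [-0.02 -0.17 -0.05] w 66.1 g 15.0
t 21.62 tcp [0.526  0.1838 0.1129] phi 0.78 z [ 0.001  0.    -1.   ] F [ 0.7  0.1 -0.7] Mz [ 0.01 -0.09 -0.01] w 65.8 g 15.0
```

```bash
python3 -m handwheel '[[[0.02,-0.05,0,0,0,0,1],[0.04,-0.1,0,0,0,0,1],[0.057,-0.152,0,0,0,0,1],[0.057,-0.152,-0.02,0,0,0,1],[0.057,-0.152,-0.04,0,0,0,1]]]' 15 >/dev/null; python3 st.py
python3 -m handwheel '[[[0,0,-0.005,0,0,0,1],[0,0,-0.01,0,0,0,1],[0,0,-0.013,0,0,0,1],[0,0,-0.013,0,0,0,1]]]' 15 >/dev/null; python3 st.py
```

```text
t 22.25 tcp [0.5825 0.0311 0.0714] phi 0.56 z [-0.001  0.    -1.   ] F [-0.5 -0.1 -2.4] Mz [ 0.03 -0.1  -0.01] w 66.1 g 15.0
t 22.75 tcp [0.5828 0.0324 0.0594] phi 0.71 z [ 0.001 -0.    -1.   ] F [-0.8  1.2 -0.8] Mz [-0.03 -0.09  0.01] w 65.9 g 15.0
```

```bash
python3 -m handwheel '[[[0.0005,-0.0005,-0.0015,0,0,0,1],[0.0005,-0.0005,-0.003,0,0,0,1],[0.0005,-0.0005,-0.003,0,0,0,1]]]' 15 >/dev/null; python3 st.py
python3 -m handwheel '[[[0,0,0,0,0,0,-1],[0,0,0,0,0,0,-1],[0,0,0,0,0,0,-1],[0,0,0,0,0,0,-1]]]' 15 >/dev/null; python3 st.py
python3 -m handwheel '[[[0,0,0.03,0,0,0,-1],[0,0,0.08,0,0,0,-1],[0,-0.05,0.1,0,0,0,-1],[0,-0.1,0.1,0,0,0,-1],[0,-0.13,0.1,0,0,0,-1]]]' 60 >/dev/null;python3 -m handwheel '[[[-0.06,-0.04,0,0,0,0,-1],[-0.12,-0.08,0,0,0,0,-1],[-0.18,-0.12,0,0,0,0,-1],[-0.18,-0.12,0,0,0,0,-1]]]' 60 >/dev/null; python3 st.py
python3 - <<'E'
from m import *
im=np.mean([eyes.capture("side") for _ in range(3)],0).astype(np.uint8);t=np.mean([eyes.capture("top") for _ in range(3)],0).astype(np.uint8)
cv2.imwrite("pics/s8.png",im[:,:,::-1]);cv2.imwrite("pics/t8.png",t[:,:,::-1])
print("stack top",rect("top",t,(276,194,303,219),.058,[215]*3,[255]*3))
print("key bar",rect("top",t,(311,195,341,210),.096,[225]*3,[255]*3))
cv2.imwrite("pics/v8.png",np.hstack([t[150:270,190:450],im[140:260,240:400]]).repeat(1,0)[:,:,::-1])
x=cv2.imread("pics/v8.png");cv2.imwrite("pics/v8.png",cv2.resize(x,None,fx=1.9,fy=1.9,interpolation=2))
E
```

```text
t 23.12 tcp [0.5836 0.0317 0.057 ] phi 0.69 z [ 0.001 -0.    -1.   ] F [-1.6 -0.4  2.2] Mz [-0.03  0.1   0.01] w 66.3 g 15.0
t 23.62 tcp [0.5832 0.0316 0.0559] phi 0.69 z [-0. -0. -1.] F [-0.9  0.3 -0.6] Mz [-0.05 -0.1  -0.04] w 93.6 g 0.0
t 24.75 tcp [ 0.4009 -0.2196  0.1562] phi 0.54 z [ 0.    -0.001 -1.   ] F [ 0.3 -0.2  0.6] Mz [-0.03 -0.08  0.  ] w 93.9 g 0.0
stack top (array([0.5826, 0.0321]), array([0.067 , 0.0903]), 0.5)
key bar (array([ 0.587 , -0.0985]), array([0.0163, 0.0803]), -2.2)
```

View pics/v8.png

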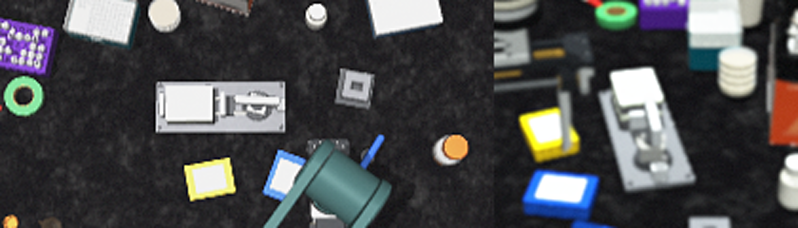

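Top: the two cases are stacked square (0.583,0.032), the key is in the hub, the stand's slot is visible at (375,195), and no other white case is left. Now regrasping the key.

```bash
python3 - <<'E'
from m import *
t=cv2.imread("pics/t8.png")[:,:,::-1].copy()
print("stand top", rect("top",t,(364,182,390,208),.036,[170]*3,[255]*3))
c=cv2.resize(t[182:208,364:390],None,fx=8,fy=8,interpolation=2)
m=cv2.inRange(c,np.array([0]*3),np.array([130]*3));n,l,st,ce=cv2.connectedComponentsWithStats(m)
for k in range(n):
  if 300<st[k][4]<4000:
    p=np.argwhere(l==k)[:,::-1];w=np.array([pl("top",(x+.5)/8-.5+364,(y+.5)/8-.5+182,.036)[:2] for x,y in p],np.float32);print(k,cv2.minAreaRect(w))
E
python3 -m handwheel '[[[0.05,0.03,0,0,0,-0.02,-1],[0.1,0.06,0,0,0,-0.045,-1],[0.15,0.1,0,0,0,-0.045,-1],[0.184,0.1206,0,0,0,-0.045,-1],[0.184,0.1206,0,0,0,-0.045,-1]]]' 60 >/dev/null; python3 st.py
```

```text
stand top (array([ 0.6235, -0.2915]), array([0.0486, 0.0506]), 79.8)
2 ((0.6220734119415283, -0.2914450764656067), (0.02229156531393528, 0.015610472299158573), 80.7062759399414)
t 25.68 tcp [ 0.5895 -0.0944  0.1547] phi -1.56 z [-0.001  0.001 -1.   ] F [-0.8 -0.2 -0.2] Mz [-0.02 -0.05  0.03] w 94.0 g 0.0
```

```bash
python3 -m handwheel '[[[-0.003,-0.003,-0.02,0,0,-0.01,-1],[-0.003,-0.003,-0.045,0,0,-0.01,-1],[-0.003,-0.003,-0.065,0,0,-0.01,-1],[-0.003,-0.003,-0.077,0,0,-0.01,-1],[-0.003,-0.003,-0.077,0,0,-0.01,-1]]]' 60 >/dev/null; python3 st.py
```

```text
t 26.3 tcp [ 0.5834 -0.1006  0.0781] phi -2.46 z [-0.002  0.    -1.   ] F [-0.3 -0.5 -0.2] Mz [-0.05 -0.05 -0.02] w 94.0 g 0.0
```

```bash
python3 -m handwheel '[[[0.001,0.001,0,0,0,0,0],[0.001,0.001,0,0,0,0,0.5],[0.001,0.001,0,0,0,0,0.5],[0.001,0.001,0,0,0,0,0.5]]]' 60 >/dev/null; python3 st.py
```

```text
t 26.8 tcp [ 0.5853 -0.0998  0.0794] phi -2.46 z [ 0.001 -0.    -1.   ] F [0.8 0.3 0.3] Mz [-0.02 -0.11 -0.02] w 57.4 g 0.0
```

```bash
python3 -m handwheel '[[[-0.0005,0.0005,-0.001,0,0,0,0.6],[-0.0005,0.0005,-0.001,0,0,0,1],[-0.0005,0.0005,-0.001,0,0,0,1],[-0.0005,0.0005,-0.001,0,0,0,1],[-0.0005,0.0005,-0.001,0,0,0,1]]]' 60 >/dev/null; python3 st.py
python3 -m handwheel '[[[0,0,0,0,0,0,1],[0,0,0,0,0,0,1],[0,0,0,0,0,0,1],[0,0,0,0,0,0,1]]]' 60 >/dev/null; python3 st.py
```

```text
t 27.43 tcp [ 0.5847 -0.0993  0.0781] phi -2.46 z [ 0. -0. -1.] F [-0.5  0.6 -0.3] Mz [-0.07 -0.09  0.02] w 13.3 g 60.0
t 27.93 tcp [ 0.5847 -0.0993  0.0781] phi -2.46 z [ 0. -0. -1.] F [-1.2  0.3 -0.1] Mz [-0.07 -0.08 -0.01] w 13.3 g 60.0
```

```bash
python3 -m handwheel '[[[0,0,-0.001,0,0,0,1],[0,0,-0.001,0,0,-0.1,1],[0,0,-0.001,0,0,-0.2,1],[0,0,-0.001,0,0,-0.3,1],[0,0,-0.001,0,0,-0.4,1]]]' 60 >/dev/null; python3 st.py
python3 -m handwheel '[[[0,0,0,0,0,-0.1,1],[0,0,0,0,0,-0.2,1],[0,0,0,0,0,-0.3,1],[0,0,0,0,0,-0.4,1],[0,0,0,0,0,-0.45,1]]]' 60 >/dev/null; python3 st.py
python3 -m handwheel '[[[0,0,0,0,0,-0.07,1],[0,0,0,0,0,-0.14,1],[0,0,0,0,0,-0.21,1],[0,0,0,0,0,-0.28,1]]]' 60 >/dev/null; python3 st.py
```

```text
t 28.55 tcp [ 0.5852 -0.0994  0.078 ] phi -25.57 z [ 0.002 -0.001 -1.   ] F [-0.3  0.4  2.8] Mz [0.01 0.05 0.08] w 14.0 g 60.0
t 29.18 tcp [ 0.5848 -0.0994  0.078 ] phi -51.22 z [ 0.001 -0.001 -1.   ] F [-2.3  0.1  3.7] Mz [-0.03  0.3   0.26] w 13.4 g 60.0
t 29.68 tcp [ 0.5847 -0.0994  0.078 ] phi -67.34 z [ 0.001 -0.001 -1.   ] F [-0.7  0.1  3.1] Mz [-0.06  0.32 -0.06] w 13.5 g 60.0
```

```bash
python3 -m handwheel '[[[0,0,0,0,0,-0.06,1],[0,0,0,0,0,-0.12,1],[0,0,0,0,0,-0.17,1],[0,0,0,0,0,-0.17,1]]]' 60 >/dev/null; python3 st.py
```

```text
t 30.18 tcp [ 0.5848 -0.0995  0.078 ] phi -76.92 z [ 0.001 -0.001 -1.   ] F [-2.1 -1.   4.6] Mz [-0.04  0.47  0.  ] w 13.7 g 60.0
```

```bash
python3 -m handwheel '[[[0,0,0,0,0,0.1,1],[0,0,0,0,0,0.19,1],[0,0,0.006,0,0,0.19,1],[0,0,0.012,0,0,0.19,1]]]' 60 >/dev/null; python3 st.py
python3 -m handwheel '[[[0,0,0.01,0,0,0,1],[0,0,0.02,0,0,0,1],[0,0,0.04,0,0,0,1],[0,0,0.07,0,0,0,1]]]' 60 >/dev/null; python3 st.py
python3 - <<'E'
from m import *
im=np.mean([eyes.capture("side") for _ in range(3)],0).astype(np.uint8)
cv2.imwrite("pics/v9.png",cv2.resize(im[150:250,270:400],None,fx=5,fy=5,interpolation=2)[:,:,::-1])
E
```

```text
t 30.68 tcp [ 0.5841 -0.0992  0.0881] phi -66.12 z [-0.002  0.    -1.   ] F [ 1.3 -0.2 -2.4] Mz [-0.15 -0.07  0.03] w 13.6 g 60.0
t 31.18 tcp [ 0.5839 -0.0987  0.1591] phi -66.06 z [-0.002  0.001 -1.   ] F [ 0.2  0.8 -2.2] Mz [-0.01 -0.03 -0.02] w 13.8 g 60.0
```

View pics/v9.png

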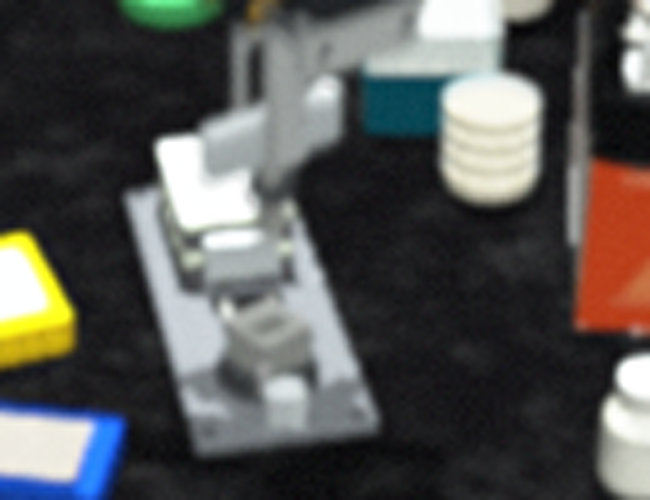

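Side view: the hub is closed, with the slot turned as at the start. The jaw is against the stack, both cases are in the column, and the key is out. Returning it to the stand.

```bash
python3 -m handwheel '[[[0,-0.03,0,0,0,0.17,1],[0.01,-0.06,0,0,0,0.34,1],[0.02,-0.1,0,0,0,0.51,1],[0.03,-0.15,0,0,0,0.68,1],[0.037,-0.1925,0,0,0,0.85,1]]]' 60 >/dev/null
python3 -m handwheel '[[[0,0,0,0,0,0.13,1],[0,0,-0.02,0,0,0.13,1],[0,0,-0.04,0,0,0.13,1],[0,0,-0.05,0,0,0.13,1],[0,0,-0.05,0,0,0.13,1]]]' 60 >/dev/null; python3 st.py
```

```text
t 32.58 tcp [ 0.6208 -0.2906  0.1068] phi -9.9 z [-0.003  0.002 -1.   ] F [ 0.  -0.5 -3.6] Mz [-0.02 -0.05 -0.03] w 14.0 g 60.0
```

```bash
python3 -m handwheel '[[[0.0003,-0.0008,-0.006,0,0,0,1],[0.0003,-0.0008,-0.01,0,0,0,1],[0.0003,-0.0008,-0.014,0,0,0,1],[0.0003,-0.0008,-0.014,0,0,0,1]]]' 60 >/dev/null; python3 st.py
python3 -m handwheel '[[[0,0,-0.004,0,0,0,1],[0,0,-0.008,0,0,0,1],[0,0,-0.012,0,0,0,1],[0,0,-0.012,0,0,0,1]]]' 60 >/dev/null; python3 st.py
```

```text
t 33.08 tcp [ 0.6218 -0.2924  0.0946] phi -9.92 z [-0.001  0.    -1.   ] F [-0.4 -0.2 -2.3] Mz [-0.   -0.1   0.01] w 13.7 g 60.0
t 33.58 tcp [ 0.6216 -0.2923  0.0823] phi -9.91 z [-0.001  0.001 -1.   ] F [-0.2 -0.6 -2.9] Mz [-0.02 -0.05 -0.01] w 13.6 g 60.0
```

```bash
python3 -m handwheel '[[[0,0,-0.004,0,0,0,1],[0,0,-0.008,0,0,0,1],[0,0,-0.012,0,0,0,1],[0,0,-0.013,0,0,0,1],[0,0,-0.013,0,0,0,1]]]' 60 >/dev/null; python3 st.py
python3 -m handwheel '[[[0,0,0,0,0,0,-1],[0,0,0,0,0,0,-1],[0,0,0,0,0,0,-1],[0,0,0,0,0,0,-1],[0,0,0,0,0,0,-1]]]' 60 >/dev/null;python3 st.py
python3 -m handwheel '[[[0,0,0.02,0,0,0,-1],[0,0,0.06,0,0,0,-1],[0,0,0.1,0,0,0,-1],[-0.06,-0.02,0.11,0,0,0,-1],[-0.12,-0.04,0.12,0,0,0,-1]]]' >/dev/null
python3 -m handwheel '[[[-0.06,-0.02,0,0,0,0,-1],[-0.12,-0.04,0,0,0,0,-1],[-0.18,-0.06,0,0,0,0,-1],[-0.2,-0.08,0,0,0,0,-1],[-0.2,-0.08,0,0,0,0,-1]]]' >/dev/null;python3 st.py
python3 - <<'E'
from m import *
im=np.mean([eyes.capture("side") for _ in range(3)],0).astype(np.uint8);t=np.mean([eyes.capture("top") for _ in range(3)],0).astype(np.uint8)
print("stack top",rect("top",t,(276,194,303,219),.058,[215]*3,[255]*3))
print("bar",rect("top",t,(366,183,395,198),.088,[225]*3,[255]*3),rect("side",im,(345,228,366,262),.088,[225]*3,[255]*3))
a=cv2.resize(t[180:260,260:400],None,fx=3,fy=3,interpolation=2);b=cv2.resize(im[160:290,280:400],None,fx=3,fy=3,interpolation=2)
cv2.imwrite("pics/v10.png",np.hstack([np.vstack([a,np.zeros((150,420,3),np.uint8)]),b])[:,:,::-1])
E
```

```text
t 34.2 tcp [ 0.6219 -0.2925  0.0701] phi -9.91 z [ 0.  0. -1.] F [-0.6 -0.1 -1.5] Mz [-0.01 -0.07  0.03] w 13.5 g 60.0
t 34.83 tcp [ 0.622  -0.2926  0.0701] phi -9.91 z [ 0. -0. -1.] F [ 0.5 -0.  -0.4] Mz [ 0.   -0.07 -0.03] w 60.0 g 0.0
t 36.08 tcp [ 0.3035 -0.4129  0.1915] phi -10.14 z [ 0.001 -0.003 -1.   ] F [-0.2 -0.9 -0.3] Mz [-0.02 -0.07 -0.04] w 94.0 g 0.0
stack top (array([0.5826, 0.0321]), array([0.067 , 0.0902]), 0.5)
bar (array([ 0.622 , -0.2917]), array([0.0125, 0.0811]), -9.8) (array([ 0.62  , -0.2927]), array([0.0136, 0.0842]), -9.3)
```

View pics/v10.png

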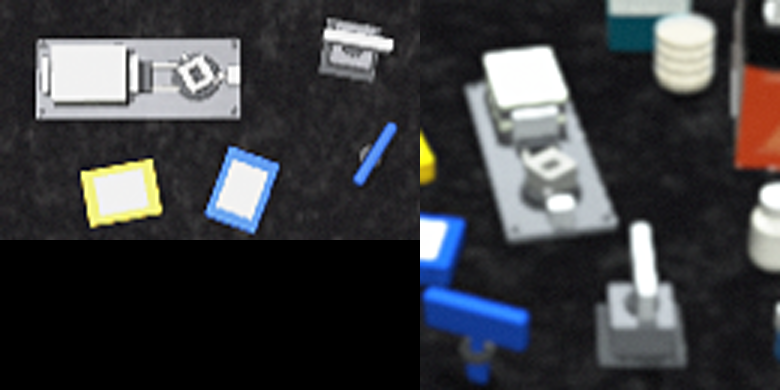

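The stack is square, the hub is closed, and the key is back in its stand at its original pose. Handing in.

```bash
python3 -c "
from cell import bot;print(bot.sign_off())"
```

```text
the job is handed in; nothing more can be done
None
```

The job is done and handed in at about 36 s: both slide cases on the bench are stacked square on the pad, the hub is clicked closed, and the key is fully down in its stand, with the jar, bottle and dishes never touched.

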